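# Show the customer the cut salami over the scale

### The job

A customer wants to see the cut salami with the gold paper band before it is weighed: lift it out of the wooden display rack and hold it up in the air centred over the scale's pan, its middle about 15 cm above the pan, the red cut face straight towards the customer (the scale's display side, away from its keys) and tipped up about 30 degrees. Finish while holding it still there: do not put it down or let go. Keep off the scale, and leave the other salamis and everything else on the counter where they are.

Things in the scene. Friction and masses are not known exactly. Their poses are not given: they have to be found in the camera images.
- cut_salami: The salami to show: pale casing, gold paper band round its rear part, red marbled flat cut face in front, rounded tied rear end. Cylinder 50 mm across, 180 mm long, about 0.35 kg, balanced at its middle. Origin on its axis at mid-length; x runs along it to the cut face (its roll means nothing). It starts level in one of the rack's three places.
- cut_face (a point): Centre of the red cut face of that salami: 90 mm from the salami's origin along its x axis.
- rack: Fixed wooden display rack 170 mm (x) by 345 mm (y); origin under its centre. Base board 12 mm thick, two notched cross rails 18 mm thick, tops at 36 mm, at x = -60 and 60 mm; fingers fit between them. Places at y = -105, 0, 105 mm; salamis lie along the rack's x, cut ends to +x, axis 48 mm above the counter, 55 mm free between neighbours.
- scale: Fixed retail counter scale, white housing 300 mm wide (y), about 390 mm deep (x) with keyboard and display, all below 102 mm. Origin under the centre of its housing. Its x axis points level to the customer: small coloured keys on the -x side (towards the robot), grey customer display on the +x side.
- pan (a point): Centre of the top face of the scale's flat steel pan (235 mm in x by 285 mm in y, with 7 mm rims along two sides), 95 mm above the counter. Axes as the scale's.
- whole_salami: Bystander in the rack: whole salami with pale casing, both ends rounded and tied, thin twine rings, no band. Same 50 mm by 180 mm; origin at its middle, x along it.
- dark_salami: Bystander in the rack: dark brown salami in twine rings with a red cut face, no gold band. Same 50 mm by 180 mm; origin at its middle, x along it.
- olive_jar: Bystander: green glass jar 70 mm in diameter, 100 mm high, beyond the rack and scale. Origin under its centre.
- honey_jar: Bystander: amber jar 64 mm in diameter, 85 mm high, in the gap between rack and scale, at the far side. Origin under its centre.
- wine: Bystander: dark wine bottle 74 mm in diameter, 290 mm high, to the right of the scale. Origin under its centre.
- pepper_mill: Bystander: pale wooden pepper mill 54 mm in diameter, 160 mm high, to the left of the rack. Origin under its centre.
- cheese: Bystander: small brown-rinded cheese wheel 130 mm in diameter, 55 mm high, beyond the rack. Origin under its centre.
- twine: Bystander: reel of pale twine 44 mm in diameter, 58 mm high, in the gap between rack and scale, near the robot. Origin under its centre.
Things that resemble listed ones, but are neither listed nor needed, are in the scene too. Leave any turquoise look-alike of the cut_salami alone.

How it is judged:
By the outcome, as a careful person would: the job done as asked, in the order asked, and still so for the second after the job is handed in, while the arm keeps its last pose, push and grip.
It also fails if it takes over 35 s, if anything falls off the work surface, if the arm or the gripper's body presses on something with over 40 N, if the wrist force passes 120 N, or if a joint passes its speed limit or range.

### The arm

A 7-joint arm with a two-finger parallel gripper is mounted at the origin on the work surface. World frame = base frame: x ahead of the robot, y to its left, z up, the work surface at z = 0. Lengths are in mm, angles in rad, forces in N, time in s.
With the tool pointing down it reaches from about 400 to 900 mm from the base axis. Payload 5.6 kg.
Tool frame: the origin (TCP) lies midway between the tips of the shut fingers; the grasp point (between the pads) lies 19 mm behind it; z points along the fingers, y is the line along which they close (so a half turn about z gives the same grasp; the last joint's range is limited). The gripper opens to 92 mm and grips with 3 to 60 N. Pads are 20 mm wide; open, the fingers measure 128 mm over their backs; the gripper's body (75 mm by 189 mm) begins 69 mm behind the grasp point.
Start: joints at [1.101, 0.468, -0.012, 1.603, 0.006, 1.071, -0.056], TCP at [269.035, -591.717, 214.592] pointing down, gripper open.
Joint ranges: [-2.53, 2.53], [-0.31, 2.02], [-1.57, 1.55], [0.28, 2.44], [-1.29, 4.43], [0.15, 1.84], [-2.92, 2.92]. Speed limits (rad/s): [2.57, 2.57, 3.14, 3.14, 3.14, 3.14, 3.14].

### API

Orientations are given as a rotation vector (axis times angle).
In Python, from cell import robot, grip, kin, viewer gives the robot as it stands. Calls block until the motion is done:
- robot.movep(position, orientation): joint-space move of the TCP to a pose.
- robot.servo_line(position, feed=150, rotation=None): straight line of the TCP; rotation=None keeps the orientation; feed is the mean speed in mm/s.
- robot.goto_joints(angles): joint-space move.
- grip(opening, newtons=None): opening from 0.0 (shut) to 1.0 (fully open); newtons is the grip in N (None keeps the last); returns when the fingers have stopped.
- robot.hold(seconds).
- kin.ik(position, orientation): joint angles nearest the present ones, or None.
- robot.observe(): the state.
- viewer.read_camera(name): name is "side" or "top" or "wrist"; returns the picture (480x640x3 uint8, red, green, blue); there is no depth.
- viewer.camera_info(name): a dict with "camera_matrix" (3x3 intrinsics, pixels), "k1" (the pictures are not rectified: a ray, as slopes to the right and down, at radius r is drawn at 1 + k1 r^2 times it, then the intrinsics apply), "R" (3x3) and "t" (3): a world point X has camera coordinates R X + t. Camera axes: x right, y down, z forward; pixel columns grow to the right and rows downward; lengths in mm; the calibration is good to about 2 mm. A picture is of the moment at which its call begins: read the wrist's pose just before it. camera_info takes no time and is no camera call; for the wrist camera it gives the pose at the moment of the call.
A pose or a line that the arm cannot do raises robot.IKError and nothing moves.
- robot.job_done(): hands the job in; it is judged then, once.
Trained networks look in the newest picture that a camera, given by its name, has taken for a name from the list of things; names that differ only in an ending like _2 or _b are one class to them, and where a whole thing is asked for, a point or a joint stands for the part that bears it (a point fixed in the world has none). Each returns a list of dicts, best first, with "confidence" (0 to 1); they miss things now and then, are a little off and sometimes report something else, mostly with a low value. They report only what shows in the picture. A call takes as long as a camera call. They do not tell look-alikes from the thing itself.
- viewer.silhouettes(name, camera): "mask" (480x640 bool, what is visible of it).
- viewer.pinpoint(name, camera): "at" ([x, y, z] in mm, in the coordinates of the camera as it stood for that picture, good to about 4 mm: a listed point, or the origin of a listed thing).
The state is a dict: "t": time; "joints": joint angles; "joint_velocities": joint speeds; "joint_torque": joint torques, N m; "tcp_pos": TCP position; "tcp_rot": TCP orientation; "contact_force": force on the tool from outside, world axes, zero at the start; "wrist_torque": the same for the moment, N m; "grip_width": opening from 0.0 (shut) to 1.0 (fully open); "grip_force": force on a finger pad.
Only numpy, scipy, OpenCV 4.12 (cv2) and the standard library are available. Lean on these libraries where they do the work, as an engineer would, in place of code of your own. Each camera call takes 0.05 s, during which the arm holds its last target. There are 200 camera calls.

## Working session

There is one attempt and no reset: what is moved stays moved. The work goes in short steps, each a Python script; the robot and the scene stay as the last script left them, time stands still between calls to the robot, and variables do not carry over. Pictures are saved under pics/ and viewed, at most 10 in all, crops included, and the job is handed in when it is done.

```bash
mkdir -p pics; ls; cat > h.py <<'E'
import numpy as np, cv2
from scipy.spatial.transform import Rotation as Ro
from cell import robot, grip, kin, viewer
def snap(c,f=None):
    im=viewer.read_camera(c)
    if f: cv2.imwrite('pics/'+f,im[:,:,::-1])
    return im
def world(c,p,info=None):
    i=info or viewer.camera_info(c); return np.array(i["R"]).T@(np.array(p)-np.array(i["t"]))
def px(c,X):
    i=viewer.camera_info(c); p=np.array(i["R"])@X+np.array(i["t"]); s=p[:2]/p[2]; s=s*(1+i["k1"]*(s@s)); K=np.array(i["camera_matrix"]); return np.round(K[:2,:2]@s+K[:2,2])
E
python3 - <<'E'
from h import *
for c in ("top","side"):
    snap(c,c+"1.png")
    for n in ["cut_salami","cut_face","rack","scale","pan","whole_salami","dark_salami","wine","olive_jar","honey_jar","twine"]:
        for d in viewer.pinpoint(n,c)[:4]:
            w=world(c,d["at"]); print(c,n,round(d["confidence"],2),w.round(),px(c,w))
print(robot.observe()["t"])
E
```

```text
pics
top cut_salami 0.9 [199. 329.  25.] [218. 338.]
top cut_salami 0.84 [341. 609.  26.] [131. 294.]
top cut_salami 0.57 [454. 131.  48.] [279. 255.]
top cut_face 0.9 [536. 106.  50.] [287. 228.]
top cut_face 0.9 [274. 378.  29.] [202. 314.]
top cut_face 0.65 [361. 518.  24.] [159. 288.]
top rack 0.79 [469. 233.  -2.] [249. 252.]
top scale 0.73 [ 541. -274.   -0.] [406. 225.]
top scale 0.47 [469. 233.  -0.] [249. 252.]
top pan 0.64 [ 560. -271.  101.] [410. 215.]
top whole_salami 0.93 [485. 223.  48.] [250. 246.]
top dark_salami 0.89 [498. 332.  47.] [215. 243.]
top dark_salami 0.3 [795. -28.   0.] [327. 150.]
top wine 0.81 [ 492. -618.   -1.] [513. 237.]
top wine 0.59 [ 540. -274.    2.] [406. 225.]
top olive_jar 0.83 [792. -30.  -2.] [328. 152.]
top olive_jar 0.51 [561. 576.   1.] [145. 226.]
top honey_jar 0.81 [709.  55.   2.] [303. 177.]
top twine 0.67 [391.  35.   0.] [311. 274.]
side cut_salami 0.9 [196. 335.  27.] [416. 348.]
side cut_salami 0.66 [344. 608.  26.] [340. 436.]
side cut_salami 0.58 [452. 129.  45.] [318. 278.]
side cut_face 0.92 [538. 102.  44.] [287. 269.]
side cut_face 0.73 [276. 379.  24.] [380. 358.]
side cut_face 0.58 [360. 520.  24.] [337. 401.]
side rack 0.55 [473. 228.  -4.] [304. 316.]
side scale 0.59 [ 545. -267.   -3.] [305. 216.]
side pan 0.79 [ 564. -273.   95.] [300. 187.]
side whole_salami 0.55 [479. 231.  46.] [302. 301.]
side dark_salami 0.88 [498. 335.  46.] [286. 327.]
side wine 0.63 [ 491. -617.   -2.] [333. 170.]
side wine 0.23 [702.  54.  -3.] [233. 267.]
side olive_jar 0.66 [794. -27.  -2.] [209. 248.]
side honey_jar 0.61 [700.  58.  -0.] [233. 268.]
side twine 0.63 [774. 156.  -0.] [197. 285.]
side twine 0.62 [392.  34.  -7.] [343. 275.]
1.2
```

```bash
python3 - <<'E'
import cv2
a=cv2.imread('pics/top1.png')
cv2.imwrite('pics/c1.png',cv2.resize(a[180:380,100:340],None,fx=3,fy=3)[:600,:720])
E
```

```text
(no output)
```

View pics/top1.png

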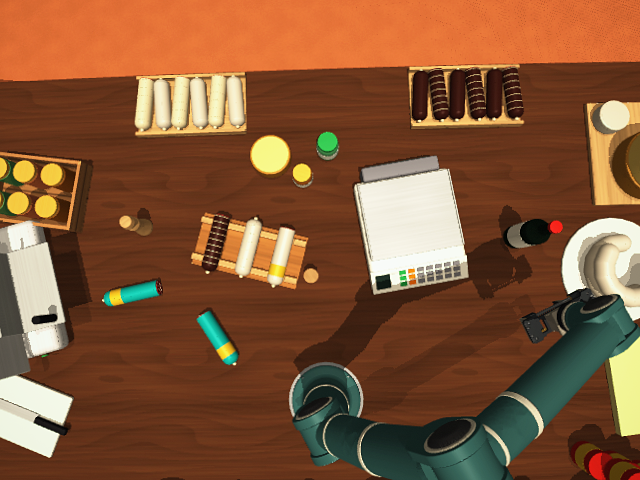

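View pics/c1.png

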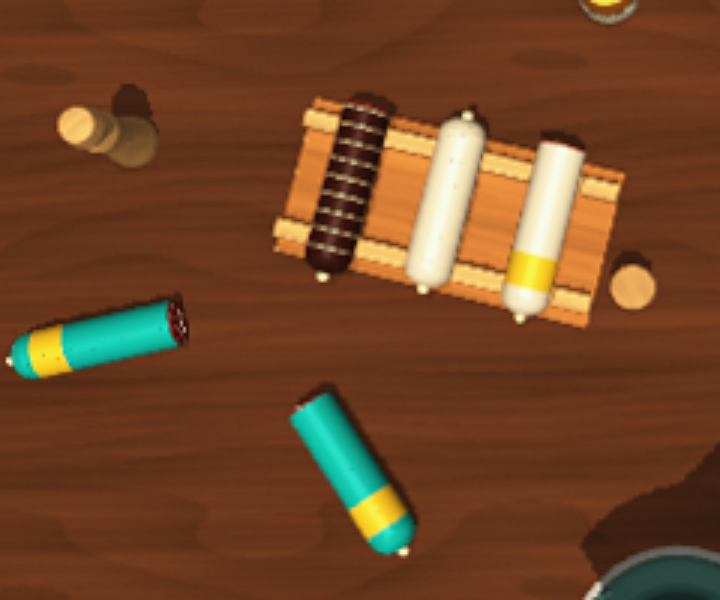

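View pics/side1.png

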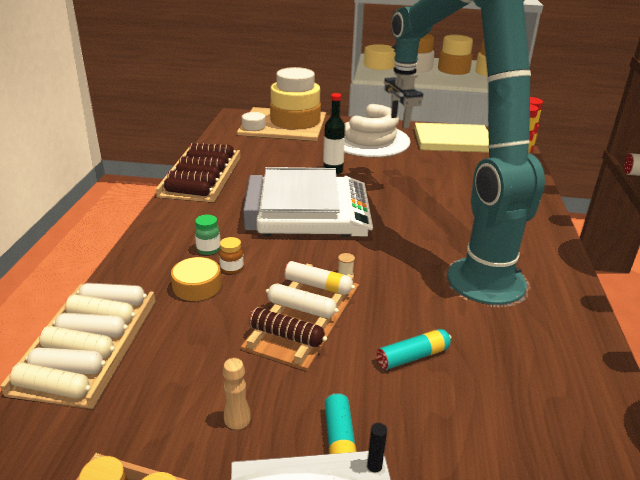

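The pale salami with the gold band lies at top px (282,255), side px (318,278). The other banded ones at top px (218,338) and (131,294) are turquoise look-alikes. The crop confirms the pale one in the rack's right-hand place, with its cut end away from the robot. The scale is at about (410,225), keys near the robot and grey display on the far side.

```bash
cat >> h.py <<'E'
def rot(yaw,tilt,flip):
    c,s=np.cos(yaw),np.sin(yaw); u=np.array([c,s,0]);v=np.array([-s,c,0]);z=np.array([0,0,-1.])
    u,z=np.cos(tilt)*u-np.sin(tilt)*z, np.cos(tilt)*z+np.sin(tilt)*u
    M=np.c_[-u,v,z] if flip else np.c_[u,-v,z]
    assert np.allclose(np.linalg.det(M),1); return Ro.from_matrix(M).as_rotvec()
def ray(c,p,zz,info=None):
    i=info or viewer.camera_info(c); K=np.array(i["camera_matrix"]); q=np.linalg.inv(K)@[p[0],p[1],1]; s=q[:2].copy(); d=s.copy()
    for _ in range(20): s=d/(1+i["k1"]*(s@s))
    R=np.array(i["R"]);t=np.array(i["t"]); C=-R.T@t; r=R.T@np.r_[s,1]; return C+r*(zz-C[2])/r[2]
E
python3 - <<'E'
from h import *
print(Ro.from_rotvec(robot.observe()["tcp_rot"]).as_matrix().round(2).tolist())
y=np.radians(-13)
for f in (0,1):
    for p,r in [((453,130,250),rot(y,0,f)),((453,130,29),rot(y,0,f)),((562+9,-272,245-16),rot(np.radians(9),np.radians(30),f))]:
        q=kin.ik(p,r); print(f,None if q is None else np.round(q,2))
a=cv2.imread('pics/top1.png')
cv2.imwrite('pics/c2.png',cv2.resize(a[150:300,340:480],None,fx=4,fy=4,interpolation=cv2.INTER_CUBIC))
E
```

```text
[[0.91, 0.41, -0.0], [0.41, -0.91, 0.0], [-0.0, -0.0, -1.0]]
0 [ 0.33  0.21 -0.75  1.95  0.16  1.05 -2.3 ]
0 [-0.05  0.51 -0.36  2.13  0.33  0.55 -2.45]
0 [ 0.82  0.28 -0.3   1.96 -0.49  0.55 -0.49]
1 [ 0.56  0.29 -1.04  1.94  0.28  1.08  0.74]
1 [ 0.13  0.56 -0.58  2.12  0.53  0.61  0.52]
1 [ 1.22  0.38 -0.79  1.94 -0.11  0.51  2.34]
```

View pics/c2.png

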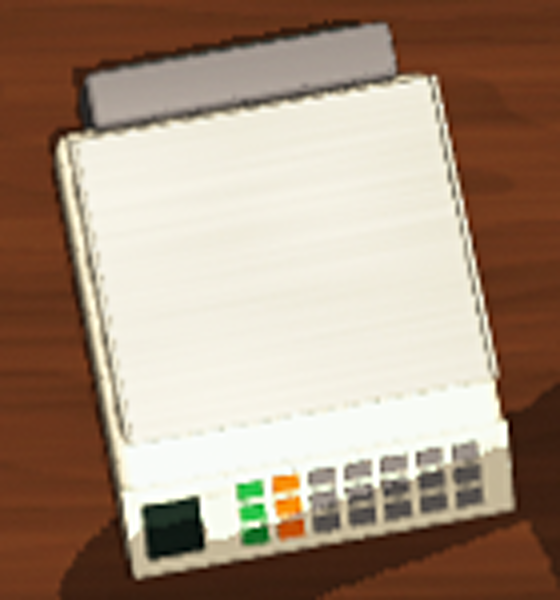

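The crop shows the pan's corners at about (63,138), (437,75), (496,378) and (128,442), with the keys on the near side and the display on the far side.

```bash
python3 - <<'E'
from h import *
P=np.array([ray("top",np.array(c)/4+[340,150],97) for c in [(63,138),(437,75),(496,378),(128,442)]])
print(P.round(),P.mean(0).round())
fl,fr,nr,nl=P
for d in (fl-nl,fr-nr): print(np.linalg.norm(d),np.degrees(np.arctan2(d[1],d[0])))
for d in (fl-fr,nl-nr): print(np.linalg.norm(d),np.degrees(np.arctan2(-d[0],d[1])))
o=robot.observe(); p=o["tcp_pos"]
robot.servo_line([p[0],p[1]+80,330],feed=250)
y=np.radians(-13)
robot.movep([453,130,270],rot(y,0,0)); grip(0.85)
i=viewer.camera_info("wrist"); snap("wrist","w1.png")
for n in ["cut_salami","cut_face"]:
    for d in viewer.pinpoint(n,"wrist")[:3]: w=world(0,d["at"],i); print(n,d["confidence"],w.round(1))
for d in viewer.silhouettes("cut_salami","wrist")[:1]:
    c=cv2.findContours(d["mask"].astype(np.uint8),0,2)[0]; c=max(c,key=cv2.contourArea)[:,0]
    W=np.array([ray(0,q,48,i)[:2] for q in c]).astype(np.float32); print(d["confidence"],cv2.minAreaRect(W))
o=robot.observe(); print(o["t"],o["tcp_pos"],np.round(o["joints"],2))
E
```

```text
[[ 659. -111.   97.]
 [ 700. -398.   97.]
 [ 467. -431.   97.]
 [ 426. -152.   97.]] [ 563. -273.   97.]
236.35592067935983 10.008716335459182
235.26269620633983 7.892191352050962
289.91544423919316 8.08591646878239
281.19120906483136 8.281830419611076
cut_salami 0.91 [450.3 130.   45.4]
cut_salami 0.91 [200.8 333.2  25. ]
cut_face 0.64 [535.3 106.9  49.5]
0.78 ((220.32530212402344, 323.0516052246094), (95.93943786621094, 61.52165603637695), 32.921382904052734)
4.8917 [452.9993468  129.98651428 270.01666326] [ 0.43  0.2  -0.87  1.92  0.18  1.1  -2.31]
```

View pics/w1.png

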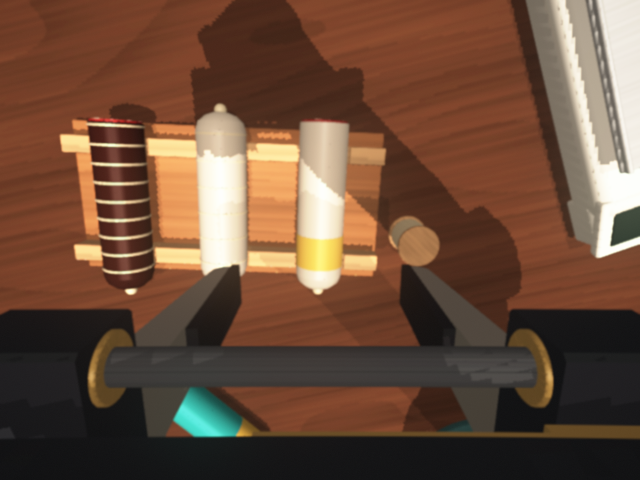

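The wrist view shows the banded salami between (324,120) at its cut face and (319,288) at its tail. The fingers straddle its axis and the twine lies clear at (415,240).

```bash
python3 - <<'E'
from h import *
A=ray("wrist",(324,150),50);B=ray("wrist",(319.5,260),50);d=A-B
print(A,B,np.degrees(np.arctan2(d[1],d[0])),"tail",ray("wrist",(319,284),48),"face top",ray("wrist",(324.5,121),73))
for m in [(453,130),(450,129)]: print(m,px("wrist",np.array([*m,50.])))
E
```

```text
[509.22688584 113.0693543   50.        ] [394.82907103 144.41526648  50.        ] -15.323394584193993 tail [366.61006187 151.56095464  48.        ] face top [535.81612481 106.72571112  73.        ]
(453, 130) [320. 206.]
(450, 129) [322. 209.]
```

```bash
python3 - <<'E'
from h import *
r=rot(np.radians(-14.5),0,0)
robot.servo_line([450.5,129.5,110],feed=200,rotation=r)
robot.servo_line([450.5,129.5,29],feed=80)
o=robot.observe(); print(o["contact_force"])
grip(0.0,40); o=robot.observe(); print(o["grip_width"]*92,o["grip_force"],o["contact_force"],o["tcp_pos"])
robot.servo_line([450.5,129.5,49],feed=50); robot.hold(.2)
o=robot.observe(); print(o["contact_force"],o["wrist_torque"],o["tcp_pos"])
robot.servo_line([450.5,129.5,260],feed=150); robot.hold(.2)
i=viewer.camera_info("wrist"); snap("wrist","w2.png")
for n in ["cut_salami","cut_face"]:
    for d in viewer.pinpoint(n,"wrist")[:3]: print(n,d["confidence"],world(0,d["at"],i).round(1))
snap("side")
for n in ["cut_salami","cut_face"]:
    for d in viewer.pinpoint(n,"side")[:3]: print(n,d["confidence"],world("side",d["at"]).round(1))
o=robot.observe(); print(o["t"],o["contact_force"],o["wrist_torque"],o["grip_width"]*92,o["grip_force"],np.round(o["joints"],2))
E
```

```text
[0.34695904 0.42626114 0.36676547]
49.52703577571579 39.9820876121521 [0.12326093 0.94575735 0.1471791 ] [450.73614262 129.80629827  29.18377644]
[ 0.05045582  0.43807925 -4.91661726] [-0.01482736  0.04163415  0.07915471] [450.29413092 129.40192742  48.79095658]
cut_salami 0.73 [200.1 331.2  24.3]
cut_salami 0.6 [450.3 127.4 275.4]
cut_face 0.71 [534.5 107.9 281.5]
cut_face 0.71 [362.  522.7  23.2]
cut_salami 0.94 [451.9 127.4 276.8]
cut_salami 0.76 [342.7 610.   23.7]
cut_salami 0.71 [192.8 333.6  27.1]
cut_face 0.94 [363.3 521.7  24.3]
cut_face 0.75 [540.9 104.9 278.2]
10.3667 [-0.19361799  0.33838147 -4.76866341] [0.10572634 0.10794847 0.02325083] 49.289979857339326 39.96012210845947 [ 0.43  0.21 -0.87  1.94  0.18  1.08 -2.34]
```

View pics/w2.png

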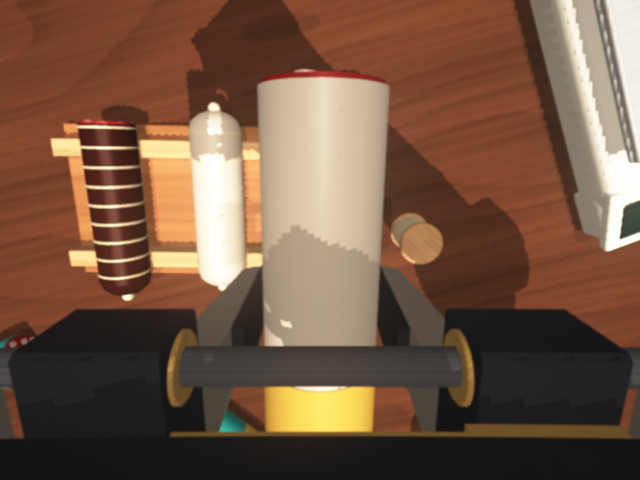

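The salami is held level and centred between the fingers. Next I carry it to the pan and tilt it.

```bash
python3 - <<'E'
from h import *
r=rot(np.radians(8.5),np.radians(30),0); z=Ro.from_rotvec(r).as_matrix()[:,2]
T=np.array([563,-273,246])+19*z
robot.servo_line(T,feed=130,rotation=r)
robot.hold(.5)
for c in ("side","top","wrist"):
    i=viewer.camera_info(c); snap(c,"f_"+c+".png")
    for n in ["cut_salami","cut_face"]:
        for d in viewer.pinpoint(n,c)[:3]:
            w=world(0,d["at"],i)
            if w[2]>100: print(c,n,round(d["confidence"],2),w.round(1))
o=robot.observe(); print(o["t"],o["tcp_pos"],T,Ro.from_rotvec(o["tcp_rot"]).as_matrix().round(3)[:,0],o["contact_force"],o["wrist_torque"],o["grip_force"],np.round(o["joints"],2))
print(Ro.from_rotvec(r).as_matrix()[:,0])
E
```

```text
side cut_salami 0.76 [ 563.1 -277.9  242.1]
side cut_face 0.97 [ 643.7 -263.7  285.6]
top cut_salami 0.68 [ 563.6 -274.5  247.2]
top cut_face 0.79 [ 637.5 -264.3  292. ]
wrist cut_salami 0.67 [ 561.  -272.6  242.8]
wrist cut_face 0.95 [ 635.4 -262.5  292.6]
14.7 [ 572.38025871 -271.59621778  229.52798986] [ 572.3956507  -271.59581059  229.54551733] [0.857 0.128 0.5  ] [ 1.15611086 -0.84642207 -4.1813123 ] [-0.1014913   0.98302084 -0.04981034] 39.96009707450867 [ 1.25  0.39 -0.84  1.94 -0.05  0.51 -0.87]
[0.85651286 0.1280067  0.5       ]
```

View pics/f_side.png

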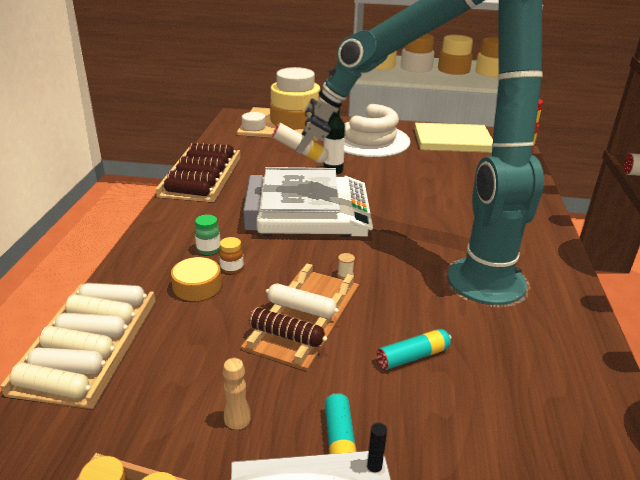

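The salami is held over the pan, cut face towards the customer. All three cameras put its middle at about (563,-275,244), yaw about 8.6° and tilt about 31°. The other things stand where they were.

```bash
python3 -c "
from h import *
print(robot.job_done())"
```

```text
the job is handed in; nothing more can be done
None
```

The gold-banded cut salami is held still over the centre of the pan, its middle about 15 cm above it, with the cut face towards the customer and tipped up about 30°; the job is handed in.

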